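# Work the key into the medicine box's spring lock and hold it turned

## Task

Take the blue key out of its pot, put it into the brass lock on the white medicine box and work it gently past the sticky pins, rocking it a little to and fro under light pressure, until its collar sits fully home on the lock; then turn it a quarter turn clockwise, seen from above, so that the bolt draws back. The lock springs back by itself, so finish while still gripping the key, fully home and held turned. Never force the key, and leave the other things on the worktop where they stand.

Things in the scene. Friction and masses are not known exactly. Their poses are not given: they have to be found in the camera images.
- key_grip (a point): centre of the key's grip: an upright flat blue grip with a yellow inlay, 34 mm wide (x), 12 mm thick (y), 46 mm tall, this point half-way up. Below it a round steel collar 34 mm across and 5 mm thick, then shank and bit, pointing down. Axes of the key: z up; half a turn about z leaves it the same. 40 to 85 g
- key_collar (a point): centre of the underside of the key's collar, 28 mm below key_grip, same axes
- key_tip (a point): tip of the key, 24 mm below key_collar, same axes. The bit is the lowest 6 mm: flat, 20 mm wide (along x), 5 mm thick (y), its last 1.8 mm narrowed to 18 x 3 mm. Between bit and collar runs a round shank 4.6 mm thick and 18 mm long
- key: the key; its origin is key_collar
- pot: blue ceramic ring-shaped pot, 60 mm across, 34 mm tall, fixed, origin under its centre; the key hangs in its 26 mm hole, collar on the rim, grip at any yaw
- medbox: white medicine box, fixed, 200 (x) x 260 (y) mm, deck 79 mm high, origin under its centre; green crosses on lid and front. The lock stands on the deck: a square steel case, 50 x 50 mm, with a brass face 105 mm above the worktop; beside it (to +y) a brass bolt runs into a keeper on the lid
- lock_mouth (a point): centre of the key slot, level with the lock's brass face; z up, x along the slot. The slot is 22 mm long (x), 7 mm wide, with a 3 mm bevel round it at the face; a key turned by half a turn fits as well. The face is 5 mm thick; below it the bit can turn freely. The key is home when its collar rests on the face
- lock_pins (a point): centre of the sticky pins inside the lock, 12.5 mm below lock_mouth, where they stop the tip (or up to 3 mm lower). They let the bit through at one angle only, somewhere within 0.4 rad either way of the slot and not measured (good to about 0.1 rad), so rock the key about the vertical up to 0.45 rad each way while pressing lightly, about 5 N, until it drops; it is then free to go home
- lock_cam (a joint): the lock's cam, rad: 0 at rest, grows clockwise seen from above, stop at 1.2. Only a key that is home can turn it, and then cannot come out. The key meets the cam about 0.53 rad clockwise of the slot and carries it along: cam about 1.05 when the key stands a quarter turn from the slot. A spring of 0.02 to 0.06 N m turns it back. It draws the bolt
- jar: clear glass jar with a metal cap, 68 mm across, 80 mm tall; origin under its centre. Stands near the key's pot
- duck: yellow toy bath duck, about 65 mm across, 67 mm tall, on the lid of the medicine box; origin under its centre
- soap: amber pump soap bottle, 60 mm across, 177 mm tall; origin under its centre
- mug: white mug with three toothbrushes, 74 mm across, 172 mm tall; origin under its centre
- spray: pink spray can, 52 mm across, 185 mm tall; origin under its centre
- soap_dish: white dish with a green bar of soap, 90 x 130 mm, 36 mm tall; origin under its centre
- roll: white paper roll standing on end, 110 mm across, 100 mm tall; origin under its centre

How it is judged:
By the outcome, as a careful person would: the job done as asked, in the order asked, and still so for the second after the job is handed in, while the arm keeps its last pose, push and grip.
It also fails if it takes over 64 s, if anything falls off the work surface, if the arm or the gripper's body presses on something with over 40 N, if the wrist force passes 120 N, or if a joint passes its speed limit or range.

## Robot

A 7-joint arm with a two-finger parallel gripper is mounted at the origin on the work surface. World frame = base frame: x ahead of the robot, y to its left, z up, the work surface at z = 0. Lengths are in m, angles in rad, forces in N, time in s.
With the tool pointing down it reaches from about 0.4 to 0.85 m from the base axis. Payload 6.9 kg.
Tool frame: the origin (TCP) lies at the very end of the fingers, on their centre line; the grasp point (between the pads) lies 19 mm behind it (grip_point_offset is the distance from the TCP to the grasp point, in m); z points along the fingers, y is the direction in which the jaws open and shut (so a half turn about z gives the same grasp; the last joint's range is limited). The gripper opens to 85 mm and grips with 20 to 120 N. Pads are 22 mm wide; open, the fingers measure 114 mm over their backs; the gripper's body (76 mm by 85 mm) begins 54 mm behind the grasp point. The pads swing forward as they close: fully open they stand 13 mm farther back than shut.
Start: joints at [1.407, 0.507, -0.238, 1.5, 0.126, 1.149, -0.155], TCP at [0.167, -0.602, 0.231] pointing down, gripper open.
Joint ranges: [-3.08, 3.08], [-0.24, 2.05], [-1.43, 1.35], [0, 2.5], [-1.52, 4.66], [0.17, 1.96], [-2.89, 2.89]. Speed limits (rad/s): [2.39, 2.39, 3.14, 3.14, 3.14, 3.14, 3.14].

## Interface

Orientations are given as a rotation vector (axis times angle).
In Python, from rig import * gives the robot as it stands. Calls block until the motion is done:
- movep(position, orientation): joint-space move of the TCP to a pose.
- servo_line(position, orientation=None, v=0.15): straight line of the TCP; orientation=None keeps the orientation; v is the mean speed in m/s.
- move_j(angles): joint-space move.
- grip(opening): finger opening in m; the grip force is fixed at half the most; returns when the fingers have stopped.
- dwell(seconds).
- ik(position, orientation): joint angles nearest the present ones, or None.
- state(): the state.
- capture(name): name is "scene" or "top" or "wrist"; returns a dict with "image" (480x640x3 uint8, blue, green, red), "camera_matrix" (3x3 intrinsics, pixels), "position" and "attitude" of the camera in the world; the wrist camera has in their place "mount" (4x4, takes a point from camera to tool coordinates, whose origin is the TCP and whose axes are the flange's). Camera axes: x right, y down, z forward; pixel columns grow to the right and rows downward; lengths in m; the calibration is good to about 2 mm. A picture is of the moment at which its call begins: read the wrist's pose just before it. There is no depth.
A pose or a line that the arm cannot do raises Unreachable and nothing moves.
- job_done(): hands the job in, once; it reports no verdict.
The state is a dict: "t": time; "qpos": joint angles; "joint_vel": joint speeds; "effort": joint torques, N m; "position": TCP position; "tool_rot": TCP orientation; "ft_force": force on the tool from outside, world axes, zero at the start; "wrist_torque": the same for the moment, N m; "opening": finger opening in m.
Only numpy, scipy, OpenCV 4.12 (cv2) and the standard library are available. Lean on these libraries where they do the work, as an engineer would, in place of code of your own. Each camera call takes 0.05 s, during which the arm holds its last target. There are 200 camera calls.

## Working session

There is one attempt and no reset: what is moved stays moved. The work goes in short steps, each a Python script; the robot and the scene stay as the last script left them, time stands still between calls to the robot, and variables do not carry over. Pictures are saved under pics/ and viewed, about 8 in all and at most 12, crops included, and the job is handed in when it is done.

```bash
ls; mkdir -p pics; python3 - <<'E'
from rig import *
import cv2,numpy as np
s=state();print(s)
a=capture("scene");b=capture("top")
for n,c in(("scene",a),("top",b)):
    cv2.imwrite(f"pics/{n}0.png",c["image"]);print(n,c["camera_matrix"],c["position"],c["attitude"])
E
```

```text
pics
{'t': 0.0, 'qpos': array([ 1.40651537,  0.50835894, -0.23750399,  1.50115092,  0.12568673,
        1.14891025, -0.15479205]), 'joint_vel': array([ 7.05954984e-04, -8.68143095e-04,  1.19226365e-03, -1.12947751e-03,
       -6.31205170e-05,  1.67833689e-03,  8.22329354e-04]), 'effort': array([ 6.35455081e-05, -6.20588064e+01, -2.18649745e+00, -2.49652880e+01,
        1.27289564e-02,  1.19528672e-02,  2.28979741e-05]), 'position': array([ 0.16635434, -0.60191784,  0.23040961]), 'tool_rot': array([-3.11125137e+00, -4.22248129e-01,  4.39845589e-04]), 'ft_force': array([ 0.25300793, -0.24067022, -0.81377969]), 'wrist_torque': array([ 0.00846626,  0.00446872, -0.01787929]), 'opening': 0.08499953167830447}
scene [[487.51731669   0.         316.37259176]
 [  0.         487.51731669 237.94546841]
 [  0.           0.           1.        ]] [1.45377866 0.42282903 1.2148433 ] [-1.41484067 -2.21925225  0.81850152]
top [[542.9708937    0.         319.14164758]
 [  0.         542.9708937  235.81591048]
 [  0.           0.           1.        ]] [0.34305473 0.00947876 1.41083998] [-2.15770709  2.0944233  -0.19486901]
```

View pics/top0.png

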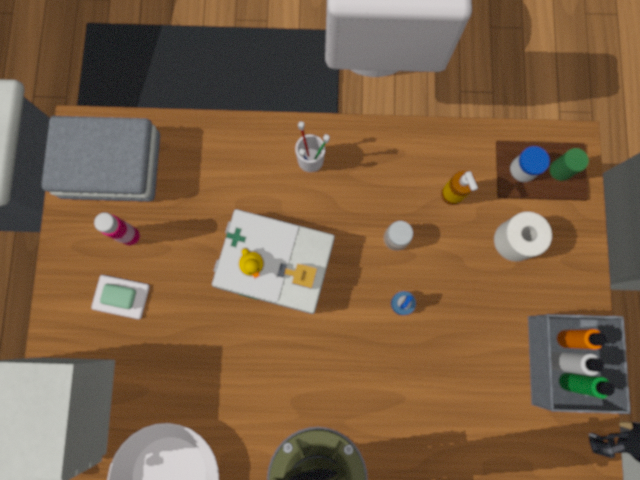

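View pics/scene0.png

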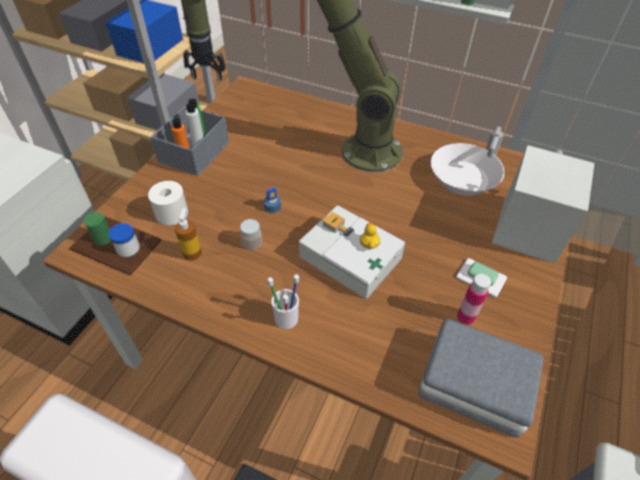

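The top view shows the key in its pot at about (403,303), the lock's brass face at (304,276) with its slot roughly horizontal in the image, the jar at (399,235) and the duck at (251,263). I'll measure roughly, then look with the wrist camera over the pot.

```bash
cat > h.py <<'E'
from rig import *
import cv2,numpy as np
from scipy.spatial.transform import Rotation as R
def down(yaw): return (R.from_euler('z',yaw)*R.from_euler('x',np.pi)).as_rotvec()
def yawof(rv): M=R.from_rotvec(rv).as_matrix(); return np.arctan2(M[1,0],M[0,0])
def shoot(name):
    s=state(); c=capture(name)
    if name=="wrist":
        T=np.eye(4);T[:3,:3]=R.from_rotvec(s["tool_rot"]).as_matrix();T[:3,3]=s["position"];T=T@c["mount"]
        c["Rm"]=T[:3,:3];c["p"]=T[:3,3]
    else: c["Rm"]=R.from_rotvec(c["attitude"]).as_matrix();c["p"]=np.array(c["position"])
    return c
def cast(c,uv,z):
    uv=np.atleast_2d(np.asarray(uv,float)); d=np.c_[uv,np.ones(len(uv))]@np.linalg.inv(c["camera_matrix"]).T@c["Rm"].T
    return c["p"]+d*((z-c["p"][2])/d[:,2:])
E
python3 - <<'E'
from h import *
c=shoot("top")
print("key",cast(c,(403,303),.06),"jar",cast(c,(399,235),.08),"lock",cast(c,(304,276),.105))
print(shoot("wrist")["mount"],shoot("wrist")["camera_matrix"])
K=cast(c,(403,303),.06)[0]
for y in (0,.3,-.3,np.pi/2): print(y,ik([K[0]-.05,K[1],.22],down(y)))
E
```

```text
key [[ 0.42909861 -0.20011064  0.06      ]] jar [[ 0.59621053 -0.18678014  0.08      ]] lock [[0.48392565 0.04580749 0.105     ]]
[[-3.71184902e-04 -9.63205301e-01 -2.68766459e-01  6.81412181e-02]
 [ 9.99999896e-01 -4.28999094e-04  1.56378660e-04 -4.66693589e-04]
 [-2.65925322e-04 -2.68766373e-01  9.63205360e-01 -1.43743426e-01]
 [ 0.00000000e+00  0.00000000e+00  0.00000000e+00  1.00000000e+00]] [[333.61870318   0.         319.49250914]
 [  0.         333.61870318 241.16748356]
 [  0.           0.           1.        ]]
0 [ 0.76519867  0.228155   -0.41770919  1.99774552  0.11404719  0.93782796
 -1.2813113 ]
0.3 [ 0.81216365  0.23299181 -0.47731647  1.99723562  0.13165352  0.94076246
 -1.00272097]
-0.3 [ 0.7046027   0.22308254 -0.34154251  1.99841476  0.09225309  0.93462996
 -1.55480392]
1.5707963267948966 [ 1.00701878  0.26410087 -0.73334911  1.99523127  0.21508614  0.95909984
  0.166379  ]
```

```bash
python3 - <<'E'
from h import *
movep([.429,-.200,.21],down(.6)); dwell(.3)
c=shoot("wrist");cv2.imwrite("pics/wk1.png",c["image"]); np.save("wk1.npy",c,allow_pickle=True)
movep([.484,.046,.255],down(1.37)); dwell(.3)
d=shoot("wrist");cv2.imwrite("pics/wl1.png",d["image"]); np.save("wl1.npy",d,allow_pickle=True)
cv2.imwrite("pics/both1.png",np.hstack([c["image"][60:420,120:520],d["image"][60:420,120:520]]))
s=state();print(s["t"],s["qpos"],s["position"])
E
```

```text
3.7 [ 0.44630001  0.33920618 -0.80781664  1.80909071  0.27216065  1.10875583
 -0.65848257] [0.48401503 0.04517481 0.25487218]
```

View pics/both1.png

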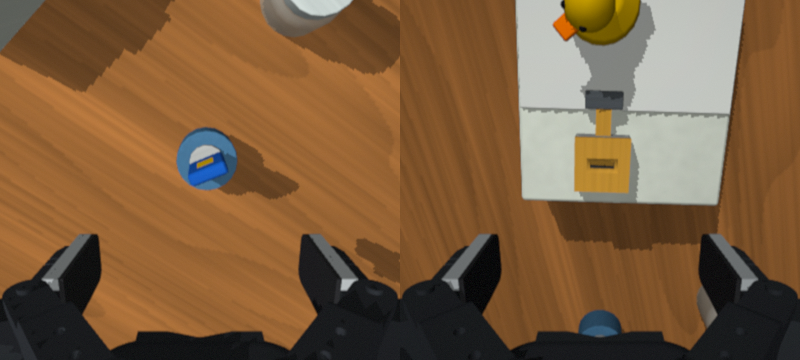

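Left is the key in its pot: blue grip at crop (207,165), white collar disc above it, tilted about 20° from the image horizontal. Right is the lock: slot at crop (603-400,163), along tool y, so the slot yaw is about -0.2 (or 2.94). I'll view both again with the tool aligned to each.

```bash
python3 - <<'E'
from h import *
d=np.load("wl1.npy",allow_pickle=True).item(); c=np.load("wk1.npy",allow_pickle=True).item()
# slot: dark pixels inside brass
hsv=cv2.cvtColor(d["image"],cv2.COLOR_BGR2HSV)
br=cv2.inRange(hsv,(12,120,120),(28,255,255)); 
cs,_=cv2.findContours(br[60:420,120:520],cv2.RETR_EXTERNAL,2); k=[x for x in cs if cv2.pointPolygonTest(x,(203,180),False)>0]
r=cv2.minAreaRect(k[0]+np.array([120,60])); print(r)
P=cast(d,cv2.boxPoints(r),.105); print(P)
hk=cv2.cvtColor(c["image"],cv2.COLOR_BGR2HSV)
for p in [(320,210),(330,218),(318,235),(322,222),(340,230)]: print(p,hk[p[1],p[0]])
# aligned view of lock
movep([.484,.046,.255],down(2.94)); dwell(.3)
d=shoot("wrist"); np.save("wl2.npy",d,allow_pickle=True)
z=cv2.resize(d["image"][160:280,260:380],None,fx=3.33,fy=3.33,interpolation=0)
y=cv2.resize(c["image"][170:270,270:370],(400,400),interpolation=0)
cv2.imwrite("pics/zoom1.png",np.hstack([y,z]))
print(state()["t"],state()["qpos"])
E
```

```text
((322.5, 224.5), (55.0, 55.0), 90.0)
[[0.46813869 0.07558922 0.105     ]
 [0.51559384 0.06579727 0.105     ]
 [0.50656224 0.01580541 0.105     ]
 [0.45689571 0.02605879 0.105     ]]
(320, 210) [ 60   3 190]
(330, 218) [ 22 177 147]
(318, 235) [108 222 199]
(322, 222) [ 23 228 160]
(340, 230) [108 222 196]
5.2667 [ 0.66785442  0.46602531 -1.21350629  1.80690398  0.46866163  1.20071089
  0.68075267]
```

View pics/zoom1.png

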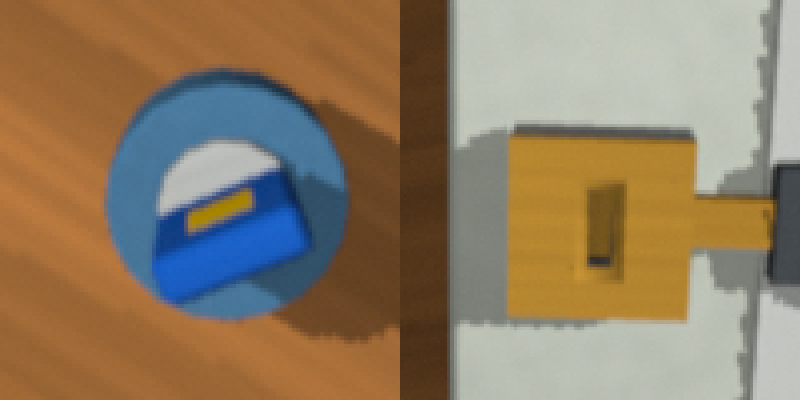

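Left: the key's top face (bright blue) spans zoom (155,262)-(312,245), with its long edge tilted about -22°. Right: the brass square is at zoom (510-696,133-320), with the slot upright, centred near (604,230). I'll fit both in metric coordinates and take an aligned key view.

```bash
cat >> h.py <<'E'
def square(d,z=.105):
    hsv=cv2.cvtColor(d["image"],cv2.COLOR_BGR2HSV)
    m=cv2.inRange(hsv,(12,120,120),(28,255,255)); m=cv2.morphologyEx(m,cv2.MORPH_CLOSE,np.ones((15,15)))
    m=cv2.morphologyEx(m,cv2.MORPH_OPEN,np.ones((25,25)))
    cs,_=cv2.findContours(m,cv2.RETR_EXTERNAL,cv2.CHAIN_APPROX_NONE); k=min(cs,key=lambda k:abs(np.array(cv2.minAreaRect(k)[0])-[320,228]).sum())
    pts=cast(d,k[:,0],z)[:,:2].astype(np.float32); (cx,cy),_,_=cv2.minAreaRect(pts)
    ang=yawof(R.from_matrix(d["Rm"]).as_rotvec())  # camera x axis heading
    L=[]
    a=ang
    for _ in range(2):
        e=np.array([np.cos(a),np.sin(a)]);f=np.array([-e[1],e[0]]);q=pts-[cx,cy];u,v=q@e,q@f;L=[];cc=[]
        for s,t in((u,v),(v,u)):
            for sg in(1,-1):
                i=(sg*s>.019)&(abs(t)<.019); p=np.polyfit(t[i],s[i],1); L.append(-p[0] if s is u else p[0]); cc.append(p[1])
        da=np.median(L);a+=da
    return np.array([cx,cy])+e*(cc[0]+cc[1])/2+f*(cc[2]+cc[3])/2,a,L,cc
def keytop(c,z=.085):
    hsv=cv2.cvtColor(c["image"],cv2.COLOR_BGR2HSV)
    m=cv2.inRange(hsv,(104,190,165),(116,255,255))
    cs,_=cv2.findContours(m,cv2.RETR_EXTERNAL,cv2.CHAIN_APPROX_NONE);k=max(cs,key=cv2.contourArea)
    r=cv2.minAreaRect(cast(c,k[:,0],z)[:,:2].astype(np.float32)); b=cv2.boxPoints(r)
    e=[b[1]-b[0],b[2]-b[1]];e=max(e,key=np.linalg.norm)
    return np.array(r[0]),np.arctan2(e[1],e[0]),r[1],k
E
python3 - <<'E'
from h import *
d=np.load("wl2.npy",allow_pickle=True).item(); c=np.load("wk1.npy",allow_pickle=True).item()
P,a,L,cc=square(d); print("lock",P,a+np.pi/2,L,cc)
# bevel/slot rect from dark pixels
K,y,sz,k=keytop(c); print("key",K,y,sz)
y=y+np.pi*np.round((2.0-y)/np.pi); print(y)
movep([K[0],K[1],.21],down(y)); dwell(.3)
c=shoot("wrist"); np.save("wk2.npy",c,allow_pickle=True)
K,y2,sz,k=keytop(c); print("key",K,y2,sz,state()["t"],state()["qpos"])
im=c["image"].copy(); cv2.drawContours(im,[k],-1,(0,0,255),1)
cv2.imwrite("pics/zoom2.png",cv2.resize(np.hstack([c["image"][170:270,270:370],im[170:270,270:370]]),None,fx=4,fy=4,interpolation=0))
E
```

```text
lock [0.48616946 0.04618366] 2.8958388064884293 [np.float64(-0.026315547413810623), np.float64(-0.01156945523373859), np.float64(0.009464286577352574), np.float64(0.008939929433976257)] [np.float64(0.024414940487285583), np.float64(-0.025140173501276453), np.float64(0.02481385725447121), np.float64(-0.024793085751764574)]
key [ 0.43212405 -0.20478499] -0.5783654 (0.009712531231343746, 0.03137880563735962)
2.5632274
key [ 0.43192586 -0.20496108] -0.5767223 (0.00926547683775425, 0.030899377539753914) 6.6333 [ 1.15930164  0.47968231 -1.1368201   1.89933567  0.49439243  1.08135657
  0.81585396]
```

View pics/zoom2.png

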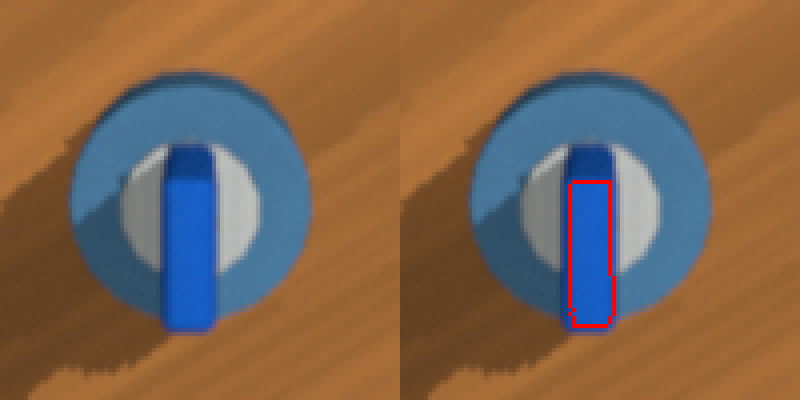

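The aligned view shows the grip upright and symmetric at zoom x 165–215 (top face in rows 180–328), with the collar centred around zoom (190,205). That is consistent, so I'll grasp.

```bash
python3 - <<'E'
from h import *
K=np.array([.4320,-.2049]);y=2.565
f0=state()["ft_force"]
servo_line([*K,.1],down(y),v=.12)
servo_line([*K,.045],down(y),v=.06); print(state()["ft_force"]-f0,state()["position"])
grip(0.0); s=state(); print(s["t"],s["opening"],s["ft_force"]-f0)
servo_line([*K,.20],down(y),v=.12); s=state();print(s["opening"],s["ft_force"]-f0)
P=np.array([.4862,.0462]);
movep([*P,.20],down(2.896)); servo_line([*P,.152],down(2.896),v=.1); dwell(.4)
s=state();print(s["t"],s["position"],yawof(s["tool_rot"]),s["ft_force"],s["opening"],s["qpos"])
for n in("wrist","scene","top"):
    c=shoot(n);np.save(n+"3.npy",c,allow_pickle=True)
    if n=="wrist": w=c["image"][100:400,160:480]
    elif n=="scene": p=(lambda q:c["camera_matrix"]@c["Rm"].T@(q-c["p"]))(np.array([*P,.13]));u,v=(p[:2]/p[2]).astype(int);q=cv2.resize(c["image"][v-37:v+38,u-40:u+40],(320,300),interpolation=0)
cv2.imwrite("pics/hover.png",np.hstack([w,q]))
E
```

```text
[ 0.12738498 -1.2725057  -0.58144583] [ 0.43225395 -0.20489998  0.04527096]
9.425 0.01118253726313942 [-0.49232206 -1.0422857   3.2070129 ]
0.01143295660331302 [ 0.51132428 -0.01216936 -1.47008887]
12.9083 [0.48631313 0.04622823 0.1522353 ] 2.895994879923142 [ 0.59084723 -0.24896329 -1.1621619 ] 0.011445256139500001 [ 0.57138459  0.57642165 -1.10358761  1.95891943  0.6194029   0.99470122
  0.49718517]
```

View pics/hover.png

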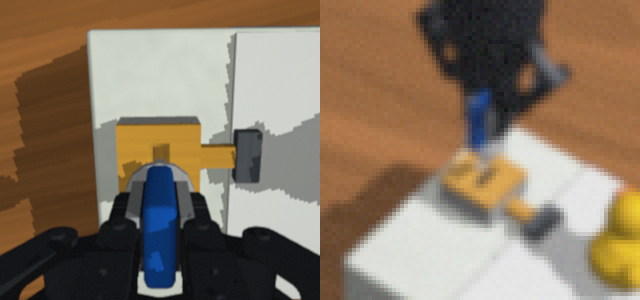

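The key is held upright, over the slot. Now a guarded descent.

```bash
cat >> h.py <<'E'
P=np.array([.4862,.0462]);Y=2.896
def fz(f0): return state()["ft_force"]-f0
E
python3 - <<'E'
from h import *
f0=state()["ft_force"]; t0=state()["wrist_torque"];np.save("f0.npy",f0)
z=.152
servo_line([*P,.144],down(Y),v=.06); z=.144
while z>.120:
    z-=.001; servo_line([*P,z],down(Y),v=.03); s=state();f=s["ft_force"]-f0
    print(round(z,4),np.round(s["position"]*1e3,1),np.round(f,1),np.round(s["wrist_torque"]-t0,2),round(s["t"],2))
    if f[2]>4: break
E
```

```text
0.143 [486.2  46.3 143. ] [0.7 0.1 0.2] [ 0.04 -0.03 -0.01] 13.59
0.142 [486.2  46.2 142. ] [0.2 1.2 0.7] [-0.05  0.04 -0.02] 13.84
0.141 [486.2  46.2 140.9] [-0.   0.1  0.9] [0.01 0.03 0.02] 14.09
0.14 [486.2  46.2 139.9] [0.2 0.8 0.6] [ 0.02  0.05 -0.02] 14.34
0.139 [486.2  46.2 139. ] [-0.   0.6  0.9] [0.03 0.03 0.02] 14.59
0.138 [486.1  46.2 138. ] [ 0.2 -0.9  0.4] [-0.04  0.04 -0.04] 14.84
0.137 [486.2  46.2 136.9] [ 0.1  0.1 -0.6] [ 0.01 -0.01 -0.03] 15.09
0.136 [486.2  46.2 135.9] [-0.   0.6  1.2] [-0.03 -0.   -0.05] 15.34
0.135 [486.2  46.2 134.9] [0.4 0.4 1.2] [ 0.02  0.03 -0.04] 15.59
0.134 [486.2  46.2 133.9] [0.8 0.  0.8] [-0.05  0.05  0.  ] 15.84
0.133 [486.2  46.2 132.9] [0.1 0.5 0.6] [ 0.02 -0.01  0.01] 16.09
0.132 [486.1  46.2 131.9] [-0.4  0.3 -0.4] [ 0.01 -0.02 -0.05] 16.34
0.131 [486.2  46.2 130.9] [-0.6  0.4 -0.2] [ 0.02  0.05 -0.02] 16.59
0.13 [486.2  46.2 129.9] [ 0.  -0.5  1. ] [-0.01  0.04 -0.  ] 16.84
0.129 [486.1  46.2 128.9] [-0.3 -0.4  0.2] [-0.03 -0.01 -0.04] 17.09
0.128 [486.2  46.2 128. ] [0.3 0.5 0.4] [-0.   -0.02 -0.02] 17.34
0.127 [486.2  46.2 127. ] [0.4 0.8 0.4] [-0.04  0.03  0.03] 17.59
0.126 [486.2  46.2 125.9] [0.8 0.4 1.2] [-0.02 -0.   -0.03] 17.84
0.125 [486.2  46.2 124.9] [ 0.6 -0.1  0.8] [0.02 0.01 0.01] 18.09
0.124 [486.2  46.2 123.9] [ 0.3 -0.4  0.7] [0.   0.08 0.05] 18.34
0.123 [486.2  46.2 122.9] [0.4 0.  0.5] [-0.01  0.03  0.05] 18.59
0.122 [486.2  46.2 121.9] [ 1.1 -0.3  0.3] [ 0.02  0.02 -0.04] 18.84
0.121 [486.1  46.2 120.9] [ 1.5  0.5 -0.2] [-0.02  0.06 -0.06] 19.09
0.12 [486.2  46.2 119.9] [0.4 0.  0.5] [-0.01 -0.06 -0.02] 19.34
```

No contact down to .120, deeper than expected for the pins; I'll check with a picture.

```bash
python3 - <<'E'
from h import *
c=shoot("scene"); p=c["camera_matrix"]@c["Rm"].T@(np.array([*P,.12])-c["p"]);u,v=(p[:2]/p[2]).astype(int)
q=cv2.resize(c["image"][v-37:v+38,u-40:u+40],(400,375),interpolation=2)
w=shoot("wrist")["image"][180:400,200:435]
cv2.imwrite("pics/in1.png",np.hstack([cv2.resize(w,(400,375)),q]))
E
```

```text
(no output)
```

View pics/in1.png

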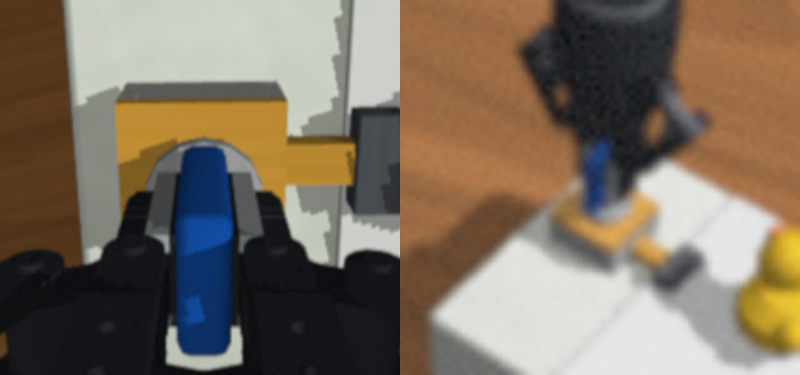

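The collar is already only a few millimetres above the face, so the bit may have met the pins at their free angle. I'll go on gently, and use the contact height to tell pins from home.

```bash
python3 - <<'E'
from h import *
f0=np.load("f0.npy"); z=.120
while z>.105:
    z-=.0005; servo_line([*P,z],down(Y),v=.02); s=state();f=s["ft_force"]-f0
    print(round(z,4),np.round(s["position"]*1e3,1),np.round(f,1),round(s["wrist_torque"][2],2),round(s["t"],2))
    if f[2]>4: break
dwell(.3);s=state();print(s["position"],s["ft_force"]-f0,s["opening"])
E
```

```text
0.1195 [486.2  46.2 119.5] [0.4 0.8 0.4] -0.03 19.69
0.119 [486.2  46.2 119. ] [0.5 0.5 0.2] -0.04 19.94
0.1185 [486.2  46.2 118.5] [ 0.5  1.1 -0.1] -0.02 20.19
0.118 [486.2  46.2 118. ] [-0.5  0.4  0.7] -0.01 20.44
0.1175 [486.2  46.2 117.5] [1.3 0.6 0.5] -0.01 20.69
0.117 [486.2  46.2 117. ] [0.4 0.5 0.5] -0.02 20.94
0.1165 [486.2  46.2 116.5] [0.3 0.7 0.4] -0.02 21.19
0.116 [486.2  46.2 116.1] [-1.1 -0.4  3.2] -0.01 21.44
0.1155 [486.3  46.2 116.1] [-1.1 -0.7 11. ] -0.02 21.69
[0.48624606 0.04624524 0.11612553] [-2.64580864 -1.73681563 10.37631814] 0.011380697458888716
```

The force rose at z=0.1161, exactly where the collar should meet the face, so the pins' free angle was evidently near the slot's. I'll relax to about 5 N and do a small rock to confirm the key is free and home, then turn.

```bash
python3 - <<'E'
from h import *
f0=np.load("f0.npy"); z=.1158
def go(a,zz):
    servo_line([*P,zz],down(Y+a),v=.02); s=state();f=s["ft_force"]-f0
    print(round(a,2),round(zz,4),np.round(s["position"]*1e3,1),round(yawof(s["tool_rot"])-Y,3),np.round(f,1),round(s["wrist_torque"][2],3),round(s["t"],2),flush=True)
    return f
go(0,z)
for a in [.1,.2,.1,0,-.1,-.2,-.3,-.4,-.5,-.6,-.7]:
    f=go(a,z); z+= .0001 if f[2]>7 else -.0001 if f[2]<3 else 0
    if abs(f).max()>20: print("stop");break
E
```

```text
0 0.1158 [486.3  46.2 116.1] -0.0 [-1.  -0.6  8.4] 0.029 22.24
0.1 0.1158 [486.4  46.4 116.1] 0.101 [-1.3  0.3  8. ] 0.08 22.49
0.2 0.1159 [486.5  46.4 116.1] 0.2 [ 0.1 -0.4  5.6] 0.037 22.74
0.1 0.1159 [486.5  46.6 116.2] 0.102 [0.6 1.5 4.9] -0.12 22.99
0 0.1159 [486.5  46.6 116.1] 0.004 [0.1 2.  6.4] -0.031 23.24
-0.1 0.1159 [486.5  46.5 116.1] -0.095 [0.1 1.3 8.5] -0.026 23.49
-0.2 0.116 [486.4  46.4 116.1] -0.194 [0.7 2.  7. ] -0.061 23.74
-0.3 0.1161 [486.3  46.2 116.1] -0.293 [-0.2  0.8  6.4] -0.08 23.99
-0.4 0.1161 [486.3  46.2 116.1] -0.393 [0.  1.  7.5] -0.042 24.24
-0.5 0.1162 [486.1  45.9 116.1] -0.492 [0.1 0.6 6.9] -0.02 24.49
-0.6 0.1162 [486.   45.9 116.1] -0.592 [-1.3  0.8  7.4] -0.023 24.74
-0.7 0.1163 [486.   45.9 116.1] -0.692 [-0.   0.3  4.1] -0.035 24.99
```

```bash
python3 - <<'E'
from h import *
f0=np.load("f0.npy"); z=.1162
def go(a,zz):
    servo_line([*P,zz],down(Y+a),v=.02); s=state();f=s["ft_force"]-f0
    print(round(a,2),round(zz,4),np.round(s["position"]*1e3,1),round(yawof(s["tool_rot"])-Y,3),np.round(f,1),round(s["wrist_torque"][2],3),round(s["t"],2),flush=True)
    return f
for a in [-.8,-.9,-1,-1.1,-1.2,-1.3,-1.4,-1.5,-1.571,-1.59]:
    f=go(a,z); z+= .0001 if f[2]>7 else -.0001 if f[2]<3 else 0
    if abs(f).max()>20: print("stop");break
c=shoot("scene"); p=c["camera_matrix"]@c["Rm"].T@(np.array([*P,.12])-c["p"]);u,v=(p[:2]/p[2]).astype(int)
q=cv2.resize(c["image"][v-37:v+38,u-40:u+40],(400,375),interpolation=2)
w=shoot("wrist")["image"][120:420,160:480]
cv2.imwrite("pics/turned.png",np.hstack([cv2.resize(w,(400,375)),q]))
print(state()["opening"],state()["qpos"])
E
```

```text
-0.8 0.1162 [486.1  46.  116.1] -0.794 [ 0.3 -0.4  7.1] -0.01 25.24
-0.9 0.1163 [486.1  46.  116.1] -0.894 [ 0.7 -0.   4.3] -0.035 25.49
-1 0.1163 [486.1  46.  116.2] -0.994 [ 0.8 -0.4  3.6] -0.057 25.74
-1.1 0.1163 [486.1  46.  116.1] -1.095 [ 1.  -0.3  2.3] -0.003 25.99
-1.2 0.1162 [486.2  46.  116.1] -1.195 [ 0.  -0.6  2.9] 0.028 26.24
-1.3 0.1161 [486.2  46.1 116.1] -1.295 [ 0.7 -1.7  5.5] 0.018 26.49
-1.4 0.1161 [486.2  46.1 116.1] -1.395 [ 0.  -1.3  5.5] 0.013 26.74
-1.5 0.1161 [486.3  46.1 116.1] -1.495 [ 1.  -1.8  5. ] 0.013 26.99
-1.57 0.1161 [486.3  46.1 116.2] -1.566 [ 0.4 -2.   5.7] 0.027 27.24
-1.59 0.1161 [486.3  46.1 116.1] -1.588 [ 0.4 -2.2  6.4] 0.062 27.49
0.011404409748990934 [ 0.27108867  0.48313488 -0.60056712  2.00647891  0.38891065  0.76525463
 -0.82459821]
```

View pics/turned.png

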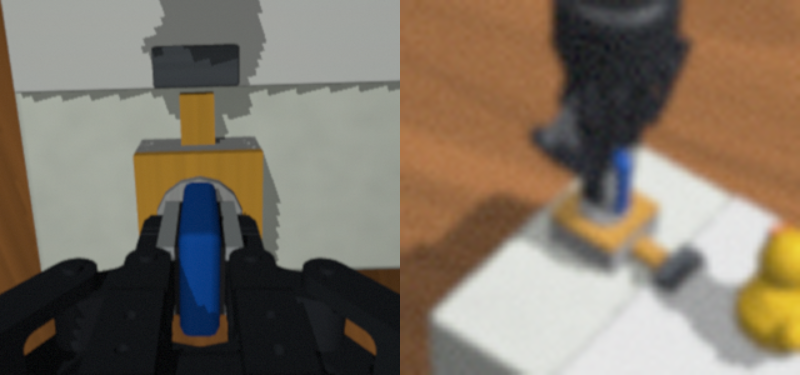

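Wrist view: the bolt's end (crop (198,93)) now stands clear of the keeper (its near edge at row 87), where before it ran into the keeper. I'll measure this against the first lock view before handing in.

```bash
python3 - <<'E'
from h import *
f0=np.load("f0.npy")
d=shoot("wrist"); u=np.array([np.cos(Y-np.pi/2),np.sin(Y-np.pi/2)])
def prof(c,n):
    # sample colours from lock centre along +y of the box at bolt height
    t=np.arange(.018,.075,.001); q=np.c_[P+t[:,None]*u,np.full(len(t),.095)]
    p=(q-c["p"])@c["Rm"]@c["camera_matrix"].T; uv=np.round(p[:,:2]/p[:,2:]).astype(int)
    h=cv2.cvtColor(c["image"],cv2.COLOR_BGR2HSV)[uv[:,1],uv[:,0]]
    print(n,"".join("B" if 12<=x[0]<=28 and x[1]>120 and x[2]>90 else "k" if x[2]<110 else "." for x in h))
for n in("wl1","wl2"): prof(np.load(n+".npy",allow_pickle=True).item(),n)
prof(d,"now")
s=state();print(s["position"],yawof(s["tool_rot"])-Y,s["ft_force"]-f0,s["opening"],s["t"])
E
```

```text
wl1 BBBBBB..BBBBBBBBBBBBBBBBBBBBBBBkkkkkkkkkkkkkkkkk.........
wl2 BBBBBBBBBBBBBBBBBBBBBBBBBBBBBBBkkkkkkkkkkkkkkkkk.........
now BBBBBkkkBBBBBBBBBBBBBBBBBBBBBkkkkkkkkkkkkkkkkkkkkkkkkkkkk
[0.48629584 0.046107   0.11613401] -1.5885106407661536 [ 0.12908941 -2.43056341  6.10230072] 0.011509512194850132 27.6417
```

```bash
python3 - <<'E'
from h import *
dwell(.5); s=state(); print(s["position"],s["opening"],s["ft_force"]-np.load("f0.npy"),s["t"]); job_done()
E
```

```text
[0.48629725 0.04608391 0.11613482] 0.011300908796387222 [ 1.33837666 -2.59612639  6.2503671 ] 28.1417
the job is handed in; nothing more can be done
```

The key is in the lock, home, and still gripped and held turned about a quarter turn clockwise. I handed the job in at 28 s of the 64 s allowed; no verdict is reported.

**What I did:** I found the key and the lock slot with wrist-camera views aligned to each. I lifted the key from its pot, lowered it into the lock under force guard, rocked it and turned it clockwise.

**What the last checks showed:**
- **Home:** the collar met the face at TCP height 116.1 mm, where 116 mm was expected. It stayed within about 0.1 mm of that height throughout the turn.
- **Turned:** the tool stands 1.588 rad clockwise of the slot, held with about 6 N of downward force and the grip closed at 11.3 mm on the key.
- **Bolt:** the wrist picture shows its end clear of the keeper, where earlier it ran into it.

**What disagreed or stayed unclear:**
- **Pins:** I never felt them stop the key. It went straight through at the slot angle with no measurable force, and I rocked it (+0.2 to −0.2 rad) only after it was home.
- **Peak force:** the press reached about 11 N briefly at home contact, above the roughly 5 N aimed for.
- **Bolt travel:** a colour profile along the bolt showed its visible end only about 2 mm farther back, because the gap is in shadow. The full travel was not measured.
- **Spring torque:** it could not be told from noise in the wrist moment, so the bolt picture is the only evidence that the cam turned.

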